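# Make the supply safe: unscrew the fuse cap and lock it away with the fuses

## Task

Make the bench supply safe: unscrew the porcelain cap from the fuse holder, turning it anticlockwise until its thread is free and it lifts off, and put it standing flat (either way up) in the green tin. Put every loose cartridge fuse lying on the bench into the tin as well, beside the cap so that the lid can close, and then shut the tin's lid fully. Leave the marker and the chalk where they lie.

Things in the scene. Friction and masses are not known exactly. Their poses are not given: they have to be found in the camera images.
- holder_base (a point): The fuse holder, fixed to the bench: a grey square block 80 x 80 mm, 34 mm high, carrying a white collar (diameter 34 mm, up to 48 mm) and a brass neck with a coarse right-hand round thread (diameter 33 mm over the thread, top of the neck at 70 mm). This point is the middle of its underside; z is up along the neck.
- cap_center (a point): The white ribbed porcelain screw cap, diameter 42 mm, 22 mm high, open underneath; 60 g. This point is its centre, half-way up; its z axis points out of its closed top. At first it is screwed right onto the neck, its centre 64 mm above the bench and its skirt 19 mm above the block. Thread pitch 6 mm: turned anticlockwise seen from above it climbs 6 mm a turn, and comes free after about 1.75 turns; before that it cannot be lifted more than about 1.5 mm.
- tin_floor (a point): The green hinged tin, 75 (x) x 107 (y) mm and 33 mm high, fixed to the bench. This point is the centre of its inner floor, 2 mm above the bench. Inside it measures 66 (x) x 100 (y) mm and 30 mm deep below the lid, walls 2 mm. Its x axis points to the hinge side.
- tin_lid (a joint): Lid of the tin, rad: 0 shut, about 1.57 upright, 1.92 fully open (leaning back). The hinge runs along the tin's y, 37 mm from the floor point along the tin's x and 31 mm above it. Almost free: it falls back beyond upright and falls shut on this side of it.
- tin_lid_edge (a point): Middle of the free edge of the tin's lid, 72 mm from its hinge line.
- marker: A felt marker with a blue cap lying on the bench, 135 mm long, 18 mm high; a bystander. Its origin is the centre of its underside.
- chalk_0: A stick of white chalk lying on the bench, 12 x 62 x 12 mm; a bystander. Its origin is the centre of its underside.
- fuse_0_center (a point): A loose cartridge fuse: square white ceramic body with brass ends, 10 x 38 x 10 mm, 20 g, lying on the bench, long axis along its y. This point is its centre, 5 mm up. It may be absent (two or three of the four are there).
- fuse_1_center (a point): A loose cartridge fuse: square white ceramic body with brass ends, 10 x 38 x 10 mm, 20 g, lying on the bench, long axis along its y. This point is its centre, 5 mm up. It may be absent (two or three of the four are there).
- fuse_2_center (a point): A loose cartridge fuse: square white ceramic body with brass ends, 10 x 38 x 10 mm, 20 g, lying on the bench, long axis along its y. This point is its centre, 5 mm up. It may be absent (two or three of the four are there).
- fuse_3_center (a point): A loose cartridge fuse: square white ceramic body with brass ends, 10 x 38 x 10 mm, 20 g, lying on the bench, long axis along its y. This point is its centre, 5 mm up. It may be absent (two or three of the four are there).

How it is judged:
By the outcome, as a careful person would: the job done as asked, in the order asked, and still so for the second after the job is handed in, with the robot touching nothing.
Of fuse_0, fuse_1, fuse_2, fuse_3 only 2 to 3 are there at a start; the rules pass over those that are not, and their reading is None.
At some moment in a run one of fuse_0, fuse_1, fuse_2, fuse_3 may be knocked a few centimetres aside while the robot is not near it.
Once in a run the grip may slacken for a moment while it holds something.
It also fails if it takes over 210 s, if anything falls off the work surface, if the arm or the gripper's body presses on something with over 40 N, if the wrist force passes 120 N, or if a joint passes its speed limit or range.

## Robot

A 6-joint arm with a two-finger parallel gripper is mounted at the origin on a cart in front of the work surface, level with it; the furniture and walls round the work are solid. World frame = base frame: x ahead of the robot, y to its left, z up, the work surface at z = 0. Lengths are in m, angles in rad, forces in N, time in s.
With the tool pointing down it reaches from about 0.275 to 0.875 m from the base axis. Payload 12.5 kg.
Tool frame: the origin (TCP) lies at the very end of the fingers, on their centre line; the grasp point (between the pads) lies 19 mm behind it; z points along the fingers, y is the line along which they close (so a half turn about z gives the same grasp; the last joint's range is limited). The gripper opens to 85 mm and grips with 20 to 120 N. Pads are 22 mm wide; open, the fingers measure 114 mm over their backs; the gripper's body (76 mm by 85 mm) begins 54 mm behind the grasp point. The pads swing forward as they close: fully open they stand 13 mm farther back than shut.
Start: joints at [-1.259, 0.351, 1.652, -0, 1.139, -0.085], TCP at [0.213, -0.507, 0.231] pointing down, gripper open.
Joint ranges: [-2.75, 2.75], [-0.79, 2.1], [0.01, 2.65], [-1.57, 4.71], [0.07, 3.14], [-2.87, 2.87]. Speed limits (rad/s): [2.22, 2.22, 2.79, 3.14, 3.14, 3.14].

## Interface

Orientations are given as a 3x3 rotation matrix whose columns are the frame's x, y, z axes.
In Python, from bench import manip gives the robot as it stands. Calls block until the motion is done:
- manip.move_ptp(position, orientation): joint-space move of the TCP to a pose.
- manip.move_l(position, attitude=None, max_speed=0.15): straight line of the TCP; attitude=None keeps the orientation; max_speed is the mean speed in m/s.
- manip.move_j(angles): joint-space move.
- manip.set_gripper(opening, effort=None): opening from 0.0 (shut) to 1.0 (fully open); effort is the grip in N (None keeps the last); returns when the fingers have stopped.
- manip.dwell(seconds).
- manip.inverse_kinematics(position, orientation): joint angles nearest the present ones, or None.
- manip.grab_frame(name): name is "scene" or "top" or "wrist"; returns (picture, depth): 480x640x3 uint8, red, green, blue; 480x640 float32, m along the optical axis (not along the pixel's ray), 0 where there is no reading.
- manip.get_calibration(name): a dict with "camera_matrix" (3x3 intrinsics, pixels), "k1" (the pictures are not rectified: a ray, as slopes to the right and down, at radius r is drawn at 1 + k1 r^2 times it, then the intrinsics apply), "R" (3x3) and "t" (3): a world point X has camera coordinates R X + t. Camera axes: x right, y down, z forward; pixel columns grow to the right and rows downward; lengths in m; the calibration is good to about 2 mm. A picture is of the moment at which its call begins: read the wrist's pose just before it. get_calibration takes no time and is no camera call; for the wrist camera it gives the pose at the moment of the call.
A pose or a line that the arm cannot do raises manip.Unreachable and nothing moves.
- manip.sign_off(): hands the job in; it is judged then, once.
Trained networks look in the newest picture that a camera, given by its name, has taken for a name from the list of things; names that differ only in an ending like _2 or _b are one class to them, and where a whole thing is asked for, a point or a joint stands for the part that bears it (a point fixed in the world has none). Each returns a list of dicts, best first, with "confidence" (0 to 1); they miss things now and then, are a little off and sometimes report something else, mostly with a low value. They report only what shows in the picture. A call takes as long as a camera call.
- manip.look_for(camera, name): "at" ([x, y, z] in m, in world coordinates, good to about 4 mm: the middle of the surface that is visible of it).
Readings, each from a call of its own:
- manip.current_time(): time.
- manip.current_qpos(): joint angles.
- manip.current_joint_vel(): joint speeds.
- manip.current_joint_torque(): joint torques, N m.
- manip.current_ee_pos(): TCP position.
- manip.current_tcp_rot(): TCP orientation.
- manip.current_force(): force on the tool from outside, world axes, zero at the start.
- manip.current_ft_torque(): the same for the moment, N m.
- manip.current_grip_width(): opening from 0.0 (shut) to 1.0 (fully open).
- manip.current_grip_force(): force on a finger pad.
Only numpy, scipy, OpenCV 4.12 (cv2) and the standard library are available. Lean on these libraries where they do the work, as an engineer would, in place of code of your own. Each camera call takes 0.05 s, during which the arm holds its last target. There are 200 camera calls.

## Working session

There is one attempt and no reset: what is moved stays moved. The work goes in short steps, each a Python script; the robot and the scene stay as the last script left them, time stands still between calls to the robot, and variables do not carry over. Pictures are saved under pics/ and viewed, at most 14 in all, crops included, and the job is handed in when it is done.

```bash
mkdir -p pics; ls
python3 - <<'E'
from bench import manip
import cv2,numpy as np
for c in ("top","scene"):
    p,d=manip.grab_frame(c); cv2.imwrite(f"pics/{c}0.png",p[:,:,::-1]); np.save(f"{c}0.npy",d)
    for n in ("holder_base","cap_center","tin_floor","tin_lid","tin_lid_edge","marker","chalk_0","fuse_0_center"):
        print(c,n,[(np.round(r["at"],3).tolist(),round(r["confidence"],2)) for r in manip.look_for(c,n)])
print(manip.current_time(),manip.current_tcp_rot())
E
```

```text
pics
top holder_base [([0.51, -0.175, 0.03], 0.95)]
top cap_center []
top tin_floor [([0.481, 0.198, 0.003], 0.77), ([0.511, -0.172, 0.029], 0.62)]
top tin_lid [([0.511, 0.192, 0.074], 0.87), ([0.444, -0.356, 0.009], 0.46)]
top tin_lid_edge [([0.629, 0.119, 0.01], 0.57)]
top marker [([0.403, 0.139, 0.015], 0.95)]
top chalk_0 [([0.63, 0.117, 0.013], 0.57)]
top fuse_0_center [([0.626, 0.119, 0.011], 0.55)]
scene holder_base [([0.501, -0.154, 0.03], 0.8)]
scene cap_center [([0.508, -0.17, 0.072], 0.78)]
scene tin_floor [([0.501, 0.186, 0.029], 0.84), ([0.394, 0.153, 0.012], 0.33)]
scene tin_lid [([0.511, 0.191, 0.071], 0.78), ([0.507, -0.17, 0.069], 0.73)]
scene tin_lid_edge [([0.512, 0.193, 0.068], 0.61)]
scene marker [([0.394, 0.155, 0.011], 0.74)]
scene chalk_0 [([0.623, 0.122, 0.011], 0.7)]
scene fuse_0_center []
0.9 [[ 9.22305105e-01  3.86462537e-01 -3.60680007e-05]
 [ 3.86462538e-01 -9.22305101e-01  8.15104749e-05]
 [-1.76495616e-06 -8.91164582e-05 -9.99999996e-01]]
```

View pics/top0.png

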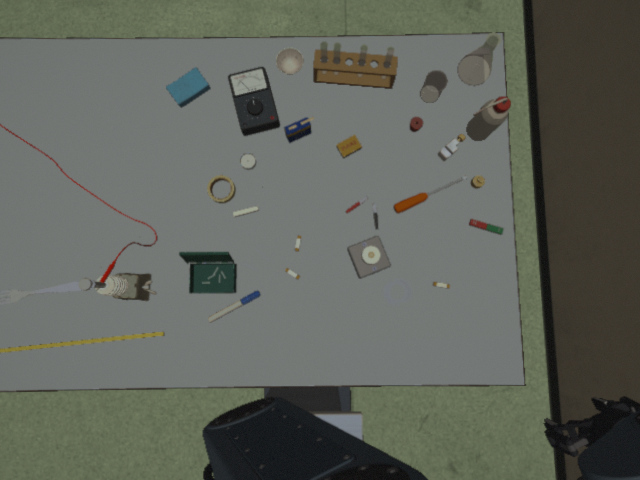

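View pics/scene0.png

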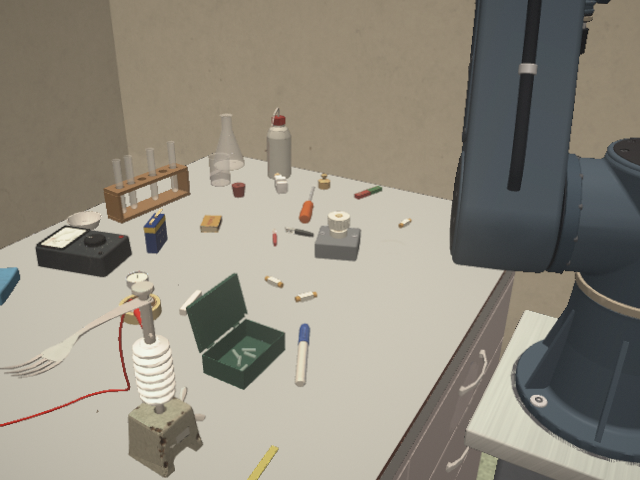

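The top picture shows the holder with the cap at (370,256). Three fuses lie at (297,243), (292,273) and (441,285). The open tin is at (212,277) with its lid on the far side, the marker is at (235,306), and the chalk is at (245,211).

```bash
cat > h.py <<'E'
from bench import manip
import cv2,numpy as np
def world(cal,d,u,v,z=None):
    """pixel arrays -> world; using depth, or the plane z if given"""
    K=np.array(cal["camera_matrix"]);R=np.array(cal["R"]);t=np.array(cal["t"])
    u=np.atleast_1d(u).astype(float);v=np.atleast_1d(v).astype(float)
    x=cv2.undistortPoints(np.stack([u,v],1)[:,None],K,np.array([cal["k1"],0,0,0.]))[:,0]
    ray=np.c_[x,np.ones(len(x))]
    if z is None: D=d[v.astype(int),u.astype(int)][:,None]
    else:
        w=ray@R; c=-R.T@t; D=((z-c[2])/w[:,2])[:,None]
    return (ray*D-t)@R
def down(a):
    """tool pointing down, closing line (tool y) at world angle a"""
    s,c=np.sin(a),np.cos(a)
    return np.array([[s,c,0],[-c,s,0],[0,0,-1.]])
def snap(c,name,crop=None,s=1):
    cal=manip.get_calibration(c); p,d=manip.grab_frame(c)
    q=p[:,:,::-1]
    if crop: q=q[crop[1]:crop[3],crop[0]:crop[2]]
    cv2.imwrite(f"pics/{name}.png",cv2.resize(q,None,fx=s,fy=s,interpolation=cv2.INTER_CUBIC))
    return cal,p,d
def axis(P):
    """centre and long-axis angle of a point set (min-area rectangle)"""
    b=cv2.boxPoints(cv2.minAreaRect((P[:,:2]*1000).astype(np.float32)))
    e=[b[1]-b[0],b[2]-b[1]]; e.sort(key=np.linalg.norm)
    return b.mean(0)/1000,np.arctan2(e[1][1],e[1][0])%np.pi,np.linalg.norm(e,axis=1)
E
python3 - <<'E'
from h import *
cal=manip.get_calibration("top"); d=np.load("top0.npy"); p=cv2.imread("pics/top0.png")
print("k1",cal["k1"],np.round(cal["camera_matrix"],1).tolist())
for u,v in [(297,243),(292,273),(441,285)]:
    V,U=np.mgrid[v-14:v+15,u-14:u+15]; U=U.ravel();V=V.ravel()
    W=world(cal,d,U,V); hsv=cv2.cvtColor(p,cv2.COLOR_BGR2HSV)[V,U].astype(int)
    m=(W[:,2]>.004)&(W[:,2]<.02)
    g=p[V,U].max(1).astype(int); m2=(g>195)|(hsv[:,1]>70)
    for mm in(m,m2):
        if mm.sum()>5: print(u,v,mm.sum(),axis(world(cal,d,U[mm],V[mm],.01)),W[mm,2].mean())
V,U=np.mgrid[225:290,335:405];U=U.ravel();V=V.ravel();W=world(cal,d,U,V)
for lo,hi in((.022,.042),(.06,.09)):
    m=(W[:,2]>lo)&(W[:,2]<hi); print("holder",m.sum(),axis(world(cal,d,U[m],V[m],.034 if lo<.05 else .075)),W[m].mean(0))
V,U=np.mgrid[240:305,170:250];U=U.ravel();V=V.ravel();W=world(cal,d,U,V)
m=(W[:,2]>.025)&(W[:,2]<.04); print("tin rim",m.sum(),axis(world(cal,d,U[m],V[m],.033)))
for u,v in [(191,291),(235,291),(235,264),(191,264),(213,278),(180,253),(228,253),(184,262),(232,262)]: print(u,v,world(cal,d,u,v).round(3),world(cal,d,u,v,.033).round(3))
E
```

```text
k1 0.03013541972750148 [[436.5, 0.0, 319.8], [0.0, 436.5, 245.1], [0.0, 0.0, 1.0]]
297 243 83 (array([ 0.54916817, -0.00587849], dtype=float32), np.float32(1.4742723), array([55.614098, 65.8849  ], dtype=float32)) 0.008625804908549606
297 243 17 (array([ 0.54801375, -0.01067221], dtype=float32), np.float32(2.9840608), array([ 7.911437, 35.130684], dtype=float32)) 0.009304149034280281
292 273 84 (array([0.4763794 , 0.00320099], dtype=float32), np.float32(1.4488825), array([58.25336, 69.15203], dtype=float32)) 0.00874246494123872
292 273 19 (array([0.47518772, 0.00246427], dtype=float32), np.float32(0.9516794), array([ 8.604526, 36.700844], dtype=float32)) 0.008991191869589125
441 285 78 (array([ 0.4384992, -0.3528518], dtype=float32), np.float32(1.4762933), array([58.748043, 61.58596 ], dtype=float32)) 0.008378344725889015
441 285 24 (array([ 0.44418916, -0.35220107], dtype=float32), np.float32(1.4069992), array([ 7.7917905, 38.478962 ], dtype=float32)) 0.0072643734683687025
holder 873 (array([ 0.5105742 , -0.17867444], dtype=float32), np.float32(1.9366558), array([79.44952, 80.32166], dtype=float32)) [ 0.50930213 -0.17737078  0.03367846]
holder 272 (array([ 0.5105043 , -0.17831586], dtype=float32), np.float32(2.6595297), array([40.17352 , 40.730774], dtype=float32)) [ 0.51044923 -0.17878887  0.07369341]
tin rim 142 (array([0.46758732, 0.19102989], dtype=float32), np.float32(1.5900096), array([ 74.09119, 108.03798], dtype=float32))
191 291 [[0.435 0.242 0.016]] [[0.435 0.237 0.033]]
235 291 [[0.434 0.14  0.007]] [[0.434 0.134 0.033]]
235 264 [[0.498 0.139 0.015]] [[0.497 0.135 0.033]]
191 264 [[0.499 0.242 0.023]] [[0.498 0.239 0.033]]
213 278 [[ 0.466  0.195 -0.001]] [[0.465 0.186 0.033]]
180 253 [[0.517 0.241 0.107]] [[0.525 0.265 0.033]]
228 253 [[0.517 0.138 0.099]] [[0.523 0.152 0.033]]
184 262 [[0.506 0.266 0.   ]] [[0.503 0.255 0.033]]
232 262 [[0.5   0.138 0.055]] [[0.502 0.142 0.033]]
```

Run:
```python
from h import *
C=np.array([.5105,-.1785])
# wrist camera in tool frame
cal=manip.get_calibration("wrist"); R=np.array(cal["R"]);t=np.array(cal["t"]); Rt=manip.current_tcp_rot(); pt=manip.current_ee_pos()
print("cam in tool",Rt.T@(-R.T@t-pt),"axis",Rt.T@R[2])
for a in np.arange(-np.pi,np.pi,.524):
    q=manip.inverse_kinematics([*C,.06],down(a)); print(round(a,2),None if q is None else np.round(q,2))
manip.move_ptp([*C,.25],down(np.pi/2+.37-np.pi))
cal,p,d=snap("wrist","w1")
for n in("cap_center","holder_base"):print(n,manip.look_for("wrist",n)[:2])
V,U=np.mgrid[0:480,0:640];U=U.ravel();V=V.ravel();W=world(cal,d,U,V)
m=(W[:,2]>.066)&(W[:,2]<.085)&(d[V,U]>0)&(np.hypot(W[:,0]-C[0],W[:,1]-C[1])<.04)
c,a,s=axis(world(cal,d,U[m],V[m],.075));print(m.sum(),c,s,W[m].mean(0),manip.current_time(),manip.current_qpos())
```

```text
cam in tool [ 0.0693475  -0.00134309 -0.14292423] axis [-2.71235315e-01 -1.07042011e-04  9.62513061e-01]Traceback (most recent call last):
  File "<stdin>", line 7, in <module>
  File "scipy/spatial/transform/_rotation.pyx", line 1143, in scipy.spatial.transform._rotation.Rotation.from_matrix
ValueError: Non-positive determinant (left-handed or null coordinate frame) in rotation matrix 0: [[-1.2246468e-16 -1.0000000e+00  0.0000000e+00]
 [ 1.0000000e+00 -1.2246468e-16  0.0000000e+00]
 [ 0.0000000e+00  0.0000000e+00 -1.0000000e+00]].
```

```bash
sed -i 's/\[\[s,c,0\],\[-c,s,0\]/[[-s,c,0],[c,s,0]/' h.py
python3 - <<'E'
from h import *
C=np.array([.5105,-.1785])
for a in np.arange(-np.pi,np.pi,.524):
    q=manip.inverse_kinematics([*C,.06],down(a)); print(round(a,2),None if q is None else np.round(q,2))
q=manip.inverse_kinematics([.4616,.2,.01],down(np.pi/2));print("tin",q)
manip.move_ptp([*C,.25],down(0.))
cal,p,d=snap("wrist","w1")
for n in("cap_center","holder_base"):print(n,manip.look_for("wrist",n)[:2])
V,U=np.mgrid[0:480,0:640];U=U.ravel();V=V.ravel();W=world(cal,d,U,V)
m=(W[:,2]>.066)&(W[:,2]<.085)&(d[V,U]>0)&(np.hypot(W[:,0]-C[0],W[:,1]-C[1])<.04)
if m.sum()>9:
    c,a,s=axis(world(cal,d,U[m],V[m],.075));print(m.sum(),c,s,W[m].mean(0))
print(manip.current_time(),manip.current_qpos())
E
```

```text
-3.14 [-0.42  0.57  1.8  -0.    0.77  2.72]
-2.62 [-0.42  0.57  1.8  -0.    0.77  2.2 ]
-2.09 [-0.42  0.57  1.8  -0.    0.77  1.67]
-1.57 [-0.42  0.57  1.8  -0.    0.77  1.15]
-1.05 [-0.42  0.57  1.8  -0.    0.77  0.62]
-0.52 [-0.42  0.57  1.8  -0.    0.77  0.1 ]
0.0 [-0.42  0.57  1.8  -0.    0.77 -0.42]
0.53 [-0.42  0.57  1.8  -0.    0.77 -0.95]
1.05 [-0.42  0.57  1.8  -0.    0.77 -1.47]
1.57 [-0.42  0.57  1.8  -0.    0.77 -2.  ]
2.1 [-0.42  0.57  1.8  -0.    0.77 -2.52]
2.62 None
tin [ 3.16293705e-01  6.16927978e-01  1.91060129e+00 -4.44089210e-16
  6.14063382e-01 -1.25450262e+00]
cap_center [{'at': [0.5136, -0.1781, 0.079], 'confidence': 0.63}]
holder_base [{'at': [0.5138, -0.1703, 0.0334], 'confidence': 0.92}]
2045 [ 0.51291573 -0.1790094 ] [41.37534  41.699787] [ 0.51297445 -0.1789637   0.07464706]
2.6833 [-4.23931335e-01  3.15086014e-01  1.65361762e+00 -7.32524605e-05
  1.17295964e+00 -4.22382321e-01]
```

View pics/w1.png

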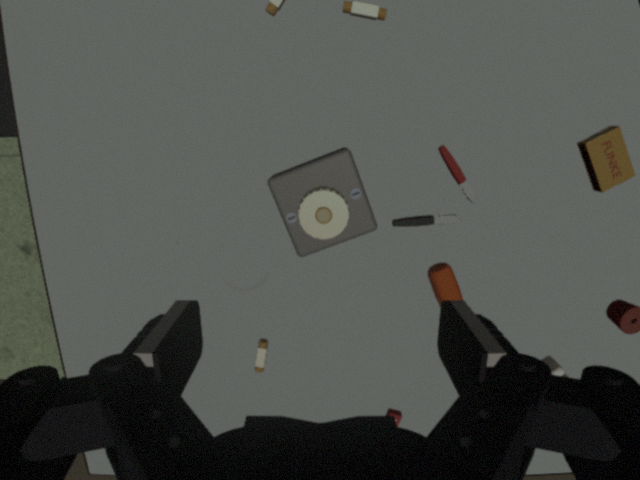

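The wrist picture shows the holder centred at (322,205) and the cap at (324,214). The wrist and top measurements agree within 2.5 mm. Next I unscrew the cap.

```bash
cat > unscrew.py <<'E'
from h import *
C=np.array([.512,-.1788]); z0=.0525; a0=-2.9; S=3.84; climb=0.
def qat(z,a):
    return manip.inverse_kinematics([*C,z],down(a))
q=qat(.10,a0); manip.move_j(q); manip.move_l([*C,z0])
for k in range(3):
    z=z0+climb
    manip.set_gripper(0.3,effort=60)
    f=manip.current_force(); print(k,"grip",round(manip.current_grip_width(),3),manip.current_grip_force(),"F",np.round(f,1))
    q0=np.array(manip.current_qpos())
    climb+=6e-3*S/(2*np.pi)
    q1=np.array(manip.inverse_kinematics([*C,z0+climb],down(a0))); q1[5]=q0[5]-S
    assert abs(q1-q0)[:5].max()<.1
    manip.move_j(q1)
    print(" turned F",np.round(manip.current_force(),1),"M",np.round(manip.current_ft_torque(),2),"w",round(manip.current_grip_width(),3),"z",manip.current_ee_pos()[2],"t",manip.current_time())
    if k<2:
        manip.set_gripper(0.8); q1[5]=q0[5]; manip.move_j(q1)
E
python3 unscrew.py
```

```text
0 grip 0.464 59.77586315944791 F [-0.6  0.1  5.6]
 turned F [  4.3 -17.2  -0.7] M [-2.89 -0.74 -0.11] w 0.462 z 0.05725496805988058 t 9.3083
1 grip 0.46 59.923631865531206 F [-0.7  0.3  2.7]
 turned F [  4.2 -15.5  -2.5] M [-2.54 -0.7  -0.12] w 0.463 z 0.060374836796090486 t 16.4833
2 grip 0.466 59.943268317729235 F [0.3 1.  1.9]
 turned F [  1.9 -12.6   1.8] M [-2.27 -0.49 -0.11] w 0.462 z 0.06419689489161566 t 23.6583
```

Run:
```python
from h import *
p=manip.current_ee_pos()
for dz in (.003,.006,.012):
    manip.move_l([p[0],p[1],p[2]+dz],max_speed=.02); print(dz,np.round(manip.current_force(),1),round(manip.current_grip_width(),3))
    if manip.current_force()[2]<-15: break
else:
    manip.move_l([p[0],p[1],.20]); print(np.round(manip.current_force(),1),round(manip.current_grip_width(),3))
snap("wrist","w2")
snap("scene","s2",(200,100,480,300),2)
```

```text
0.003 [ 1.5 -3.   0.7] 0.463
0.006 [ 0.1 -1.2  2.4] 0.46
0.012 [-0.5  0.5  0.3] 0.466
[-0.4  0.5 -1.3] 0.466
```

View pics/s2.png

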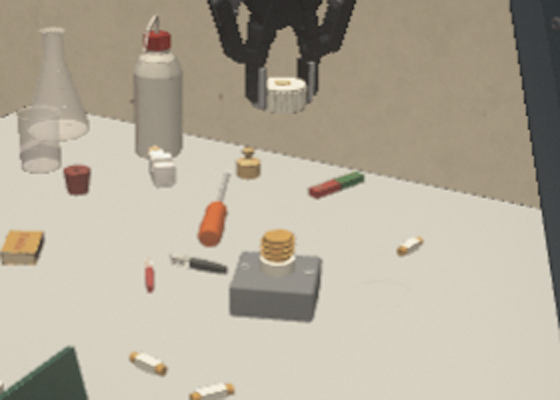

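The cap is clear of the neck, gripped level at (285,95), and the bare neck shows at (278,245). Next I check the tin from near.

Run:
```python
from h import *
manip.move_ptp([.44,.19,.27],down(np.pi/2))
print(np.round(manip.current_force(),1),round(manip.current_grip_width(),3),manip.current_qpos().round(2))
cal,p,d=snap("wrist","w3")
V,U=np.mgrid[0:480,0:640];U=U.ravel();V=V.ravel();W=world(cal,d,U,V)
ok=(d[V,U]>0)&(abs(W[:,0]-.47)<.065)&(abs(W[:,1]-.19)<.075)
m=ok&(W[:,2]>.027)&(W[:,2]<.037); c,a,s=axis(world(cal,d,U[m],V[m],.033)); print("rim",m.sum(),c,a,s)
m=ok&(abs(W[:,0]-.4676)<.028)&(abs(W[:,1]-.19)<.045); print("floor z",np.percentile(W[m,2],[1,10,50,90,99]).round(4))
m=ok&(W[:,2]>.06)&(W[:,2]<.15); print("lid",m.sum(),np.round([W[m].min(0),W[m].max(0)],3),np.polyfit(W[m,2],W[m,0],1))
```

```text
[ 0.4  0.4 -0.3] 0.461 [ 0.31  0.18  1.78 -0.    1.18 -1.26]
rim 637 [0.46853203 0.19115683] 1.5696375 [ 75.43755 106.07804]
floor z [-1.000e-04  1.000e-03  2.913e-01  3.296e-01  3.401e-01]
lid 248 [[0.503 0.137 0.06 ]
 [0.514 0.245 0.085]] [0.04913041 0.50734986]
```

View pics/w3.png

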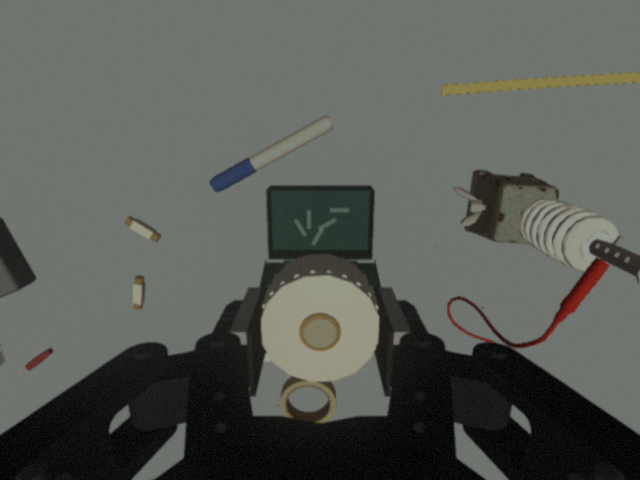

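The wrist picture shows the tin squarely below, floor marks at about (318,225), with the held cap in front at (320,325). The tin rim fits 75 x 106 mm at (0.468, 0.191). I'll place the cap, then push it to the +y wall to leave room for the fuses.

Run:
```python
from h import *
x,y=.459,.2015
manip.move_l([x,y,.12]); manip.move_l([x,y,.045],max_speed=.08)
print(round(manip.current_grip_width(),3),manip.current_force().round(1))
f0=manip.current_force()
for z in np.arange(.012,.002,-.0015):
    manip.move_l([x,y,z],max_speed=.04); f=manip.current_force()-f0
    if abs(f).max()>6: break
print("z",manip.current_ee_pos(),f.round(1))
manip.set_gripper(.54); manip.dwell(.3); print(manip.current_grip_width(),manip.current_grip_force(),manip.current_force().round(1))
manip.move_l([x,y,.06],max_speed=.05); manip.move_l([x,y,.15])
manip.set_gripper(0.); manip.move_l([.44,.13,.25])
cal,p,d=snap("wrist","w4"); print(manip.look_for("wrist","cap_center")[:2])
V,U=np.mgrid[0:480,0:640];U=U.ravel();V=V.ravel();W=world(cal,d,U,V)
m=(d[V,U]>0)&(abs(W[:,0]-.468)<.032)&(abs(W[:,1]-.191)<.048)&(W[:,2]>.015)&(W[:,2]<.029)
print(m.sum(),axis(world(cal,d,U[m],V[m],.024)),np.percentile(W[m,2],[5,50,95]),manip.current_time())
```

```text
0.465 [ 0.9  0.5 -1.1]
z [0.45895855 0.20150215 0.00291311] [-1.2 -0.6 -0.1]
0.5398856759548417 0.0 [-0.1 -0.1  0.1]
[{'at': [0.458, 0.2026, 0.0289], 'confidence': 0.76}]
1536 (array([0.45606098, 0.20219523], dtype=float32), np.float32(0.81213367), array([41.60256 , 42.283752], dtype=float32)) [0.02105618 0.0237874  0.02523959] 36.225
```

View pics/w4.png

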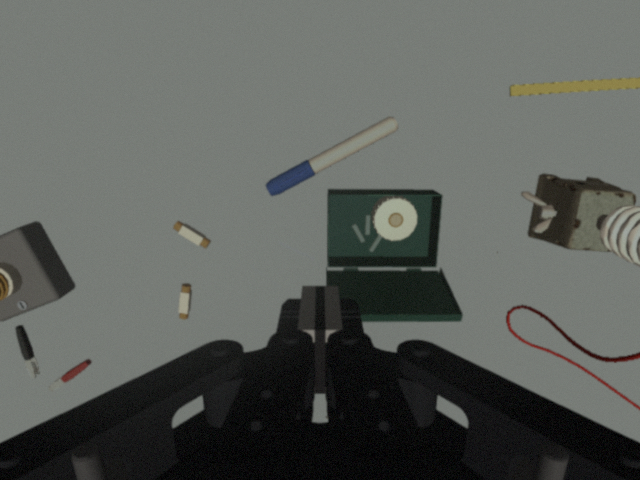

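The cap stands flat in the tin at (395,219), and all three fuses are still on the bench. Next I push the cap to the wall.

Run:
```python
from h import *
x=.457
manip.move_ptp([x,.160,.10],down(np.pi/2)); manip.move_l([x,.160,.012],max_speed=.08)
f0=manip.current_force()
for y in np.arange(.164,.1885,.002):
    manip.move_l([x,y,.012],max_speed=.04); f=manip.current_force()-f0
    if abs(f).max()>5: break
print("y",manip.current_ee_pos(),f.round(1))
manip.move_l([x,y-.004,.012]); manip.move_l([x,y-.004,.10]); manip.set_gripper(.4)
manip.move_l([.40,.06,.30])
cal,p,d=snap("wrist","w5")
V,U=np.mgrid[0:480,0:640];U=U.ravel();V=V.ravel();W=world(cal,d,U,V)
m=(d[V,U]>0)&(abs(W[:,0]-.468)<.032)&(abs(W[:,1]-.191)<.05)&(W[:,2]>.015)&(W[:,2]<.029)
print("cap",m.sum(),axis(world(cal,d,U[m],V[m],.024)))
print([(r["at"],r["confidence"]) for r in manip.look_for("wrist","fuse_0_center")])
hsv=cv2.cvtColor(p,cv2.COLOR_RGB2HSV); g=p.max(2)
for c in [(.548,-.01),(.475,.0025)]:
    for nm,mm in (("z",(W[:,2]>.0065)),("col",(g[V,U]>175)|(hsv[V,U,1]>70))):
        m=(d[V,U]>0)&(np.hypot(W[:,0]-c[0],W[:,1]-c[1])<.035)&mm&(W[:,2]<.02)
        if m.sum()>20: print(nm,m.sum(),axis(world(cal,d,U[m],V[m],.01)))
print(manip.current_time())
```

```text
y [0.45631096 0.18682474 0.01180065] [ -1.1 -14.3   2.5]
cap 1204 (array([0.46882895, 0.20073935], dtype=float32), np.float32(1.5940486), array([65.35361 , 79.484344], dtype=float32))
[]
z 285 (array([0.47626746, 0.0033624 ], dtype=float32), np.float32(0.9970753), array([10.875957, 37.81809 ], dtype=float32))
col 76 (array([0.475162  , 0.00391294], dtype=float32), np.float32(0.9908886), array([ 8.580754, 36.818913], dtype=float32))
44.6667
```

View pics/w5.png

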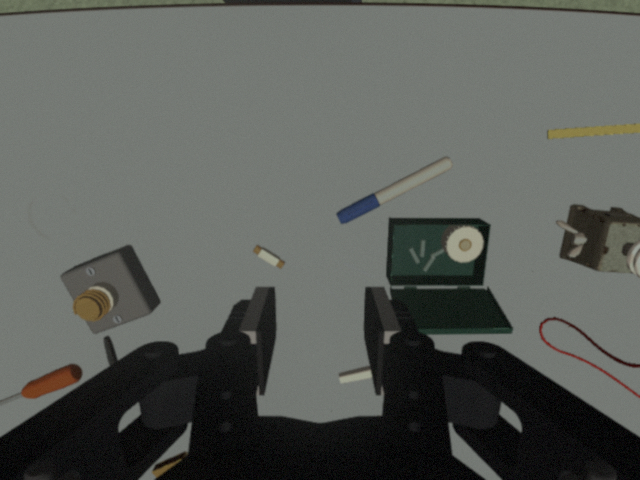

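The cap is now against the wall at (465,243). One fuse is at (268,257), and the other near one is hidden by the finger. I'll pick the visible one.

```bash
cat > fuse.py <<'E'
from h import *
def find(c,look):
    """wrist view from `look`, fuse near c -> centre, axis angle"""
    manip.move_ptp(look,down(np.pi/2))
    cal=manip.get_calibration("wrist"); p,d=manip.grab_frame("wrist")
    V,U=np.mgrid[0:480,0:640];U=U.ravel();V=V.ravel();W=world(cal,d,U,V)
    m=(d[V,U]>0)&(np.hypot(W[:,0]-c[0],W[:,1]-c[1])<.05)&(W[:,2]>.0065)&(W[:,2]<.02)
    if m.sum()<30: print("nothing",m.sum()); return None
    r=axis(world(cal,d,U[m],V[m],.01)); print("found",m.sum(),r); return r
def pick(c,ang,zg=.005):
    a=ang+np.pi/2
    az=np.arctan2(c[1],c[0])
    a=min([a+k*np.pi for k in(-2,-1,0,1) if abs(az-a-k*np.pi)<2.75],key=lambda t:abs(t-np.pi/2))
    manip.set_gripper(.45); manip.move_ptp([*c,.10],down(a)); manip.move_l([*c,zg],max_speed=.1)
    manip.set_gripper(0.,effort=40); print("grip",round(manip.current_grip_width(),3),manip.current_grip_force())
    manip.move_l([*c,.12]); w=manip.current_grip_width(); print("lifted",round(w,3),manip.current_force().round(1)); return w>.06
def place(x,y,z):
    manip.move_ptp([x,y,.12],down(np.pi/2)); manip.move_l([x,y,.05]); print("still",round(manip.current_grip_width(),3))
    manip.move_l([x,y,z],max_speed=.05); w=manip.current_grip_width(); print("at",round(w,3),manip.current_force().round(1))
    manip.set_gripper(w+.04); manip.dwell(.2)
    manip.move_l([x,y,.12],max_speed=.1)
E
python3 - <<'E'
from fuse import *
if pick((.4757,.0036),.994): place(.460,.1635,.010)
manip.move_ptp([.40,.10,.28],down(np.pi/2)); snap("wrist","w6"); print(manip.current_time())
E
```

```text
grip 0.095 39.55644071102142
lifted 0.097 [ 0.3  0.4 -0.9]
still 0.097
at 0.095 [-0.1  0.3 -0.6]
53.5667
```

View pics/w6.png

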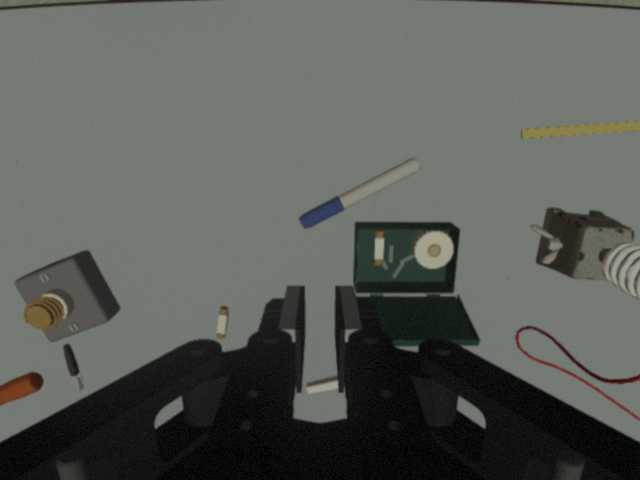

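The first fuse lies flat in the tin at (378,248), beside the cap. The next one is at (222,322).

Run:
```python
from fuse import *
r=find((.548,-.0107),[.48,.0,.27])
if r and 34<r[2][1]<42 and pick(r[0],r[1]): place(.460,.1755,.0135)
r=find((.444,-.352),[.40,-.33,.27])
snap("wrist","w7"); print(manip.current_time())
```

```text
found 318 (array([ 0.54907274, -0.01072916], dtype=float32), np.float32(2.965583), array([ 9.957078, 38.740623], dtype=float32))
grip 0.098 39.71384346485138
lifted 0.096 [-1.2 -0.3 -0. ]
still 0.098
at 0.098 [-0.5 -0.2  0.1]
found 337 (array([ 0.4449899, -0.3527224], dtype=float32), np.float32(1.3892285), array([11.025049, 37.603302], dtype=float32))
63.7083
```

View pics/w7.png

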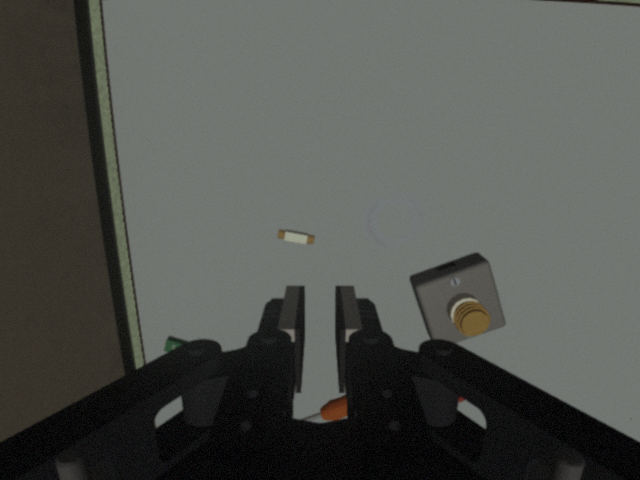

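The third fuse is at (296,237), unmoved. I'll pick it and check the tin before placing.

Run:
```python
from fuse import *
pick((.4448,-.3525),1.394)
manip.move_ptp([.40,.10,.27],down(np.pi/2)); print(round(manip.current_grip_width(),3))
cal,p,d=snap("wrist","w8",(300,150,540,330),3)
V,U=np.mgrid[0:480,0:640];U=U.ravel();V=V.ravel();W=world(cal,d,U,V)
m=(d[V,U]>0)&(abs(W[:,0]-.460)<.024)&(abs(W[:,1]-.168)<.024)&(W[:,2]>.0075)&(W[:,2]<.03)
print(m.sum(),axis(world(cal,d,U[m],V[m],.012)),W[m,2].mean(),manip.current_time())
```

```text
grip 0.096 39.76297616958618
lifted 0.094 [ 0.1  0.1 -0.3]
0.096
667 (array([0.45952833, 0.17059632], dtype=float32), np.float32(0.0035181246), array([22.491442, 39.63336 ], dtype=float32)) 0.01130546699671385 69.8333
```

View pics/w8.png

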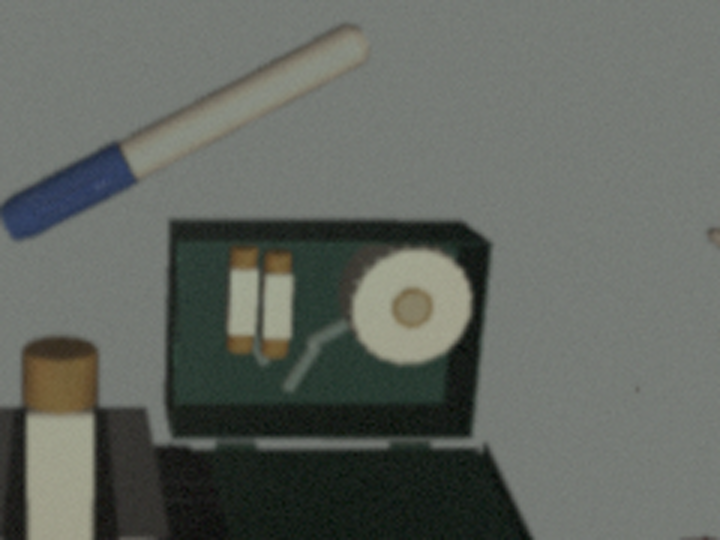

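Both fuses lie side by side at (243,300) and (278,303), with the cap at (411,305). I'll lay the third on top of the pair, 22 mm up and below the lid.

Run:
```python
from fuse import *
place(.460,.1706,.0185)
manip.move_ptp([.40,.10,.27],down(np.pi/2)); manip.set_gripper(0.)
cal,p,d=snap("wrist","w9",(300,150,540,330),3)
V,U=np.mgrid[0:480,0:640];U=U.ravel();V=V.ravel();W=world(cal,d,U,V)
i=(d[V,U]>0)&(abs(W[:,0]-.468)<.03)&(abs(W[:,1]-.165)<.022)
m=i&(W[:,2]>.0165)&(W[:,2]<.03);print(m.sum(),axis(world(cal,d,U[m],V[m],.022)),W[m,2].mean())
q,dd=manip.grab_frame("top"); ct=manip.get_calibration("top")
V,U=np.mgrid[230:305,170:250];U=U.ravel();V=V.ravel();W=world(ct,dd,U,V)
m=(W[:,2]>.05)&(W[:,2]<.13)&(abs(W[:,1]-.19)<.06)&(W[:,0]>.49);print("lid",m.sum(),np.percentile(W[m],[2,50,98],axis=0).round(3))
print([np.round(r["at"],3).tolist()+[round(r["confidence"],2)] for r in manip.look_for("top","tin_lid_edge")+manip.look_for("top","fuse_0_center")],manip.current_time())
```

```text
still 0.095
at 0.096 [-0.1 -1.  -0.8]
359 (array([0.46110162, 0.17169203], dtype=float32), np.float32(0.04371332), array([10.278892, 37.98618 ], dtype=float32)) 0.02115460996465256
lid 440 [[0.505 0.137 0.051]
 [0.512 0.193 0.079]
 [0.519 0.243 0.108]]
[[0.51, 0.194, 0.074, 0.74]] 74.775
```

View pics/w9.png

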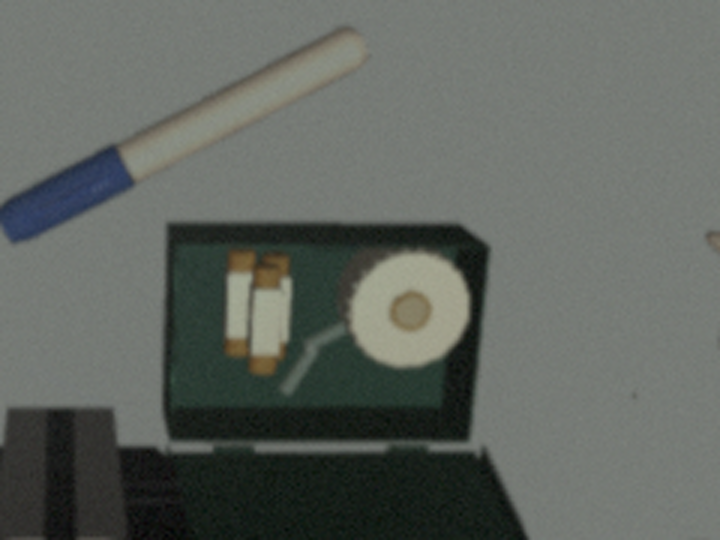

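The third fuse lies flat on the pair at (267,318), its top 22 mm up. Next I swing the lid over from behind.

Run:
```python
from h import *
manip.move_ptp([.565,.19,.25],down(np.pi/2)); manip.move_l([.565,.19,.078],max_speed=.12); f0=manip.current_force()
for x in np.arange(.555,.494,-.01):
    manip.move_l([x,.19,.078],max_speed=.06); f=manip.current_force()-f0
    if abs(f).max()>15: break
print(manip.current_ee_pos(),f.round(1)); manip.dwell(.5)
manip.move_l([x+.01,.19,.078]); manip.move_l([x+.01,.19,.15])
# press gently near the free edge
x=.450
manip.move_l([x,.19,.15]); f0=manip.current_force()
for z in np.r_[.06,np.arange(.045,.0305,-.0015)]:
    manip.move_l([x,.19,z],max_speed=.05); f=manip.current_force()-f0
    if f[2]>6: break
print("press z",manip.current_ee_pos()[2],f.round(1))
manip.move_l([x,.19,.2]); manip.move_ptp([.36,-.10,.30],down(0)); manip.dwell(.5)
q,dd=manip.grab_frame("top"); ct=manip.get_calibration("top")
V,U=np.mgrid[230:305,170:250];U=U.ravel();V=V.ravel();W=world(ct,dd,U,V)
m=(W[:,2]>.02)&(abs(W[:,1]-.19)<.06)&(abs(W[:,0]-.468)<.045);print("lid",m.sum(),np.percentile(W[m],[2,50,98],axis=0).round(4))
A=np.c_[W[m][:,:2],np.ones(m.sum())];print("plane",np.linalg.lstsq(A,W[m][:,2],rcond=None)[0])
s,_=manip.grab_frame("scene")
o=np.hstack([cv2.resize(q[190:340,150:350],(400,300)),cv2.resize(s[240:390,150:350],(400,300))]); cv2.imwrite("pics/f1.png",o[:,:,::-1])
print(manip.look_for("top","fuse_0_center"),[r["at"] for n in("marker","chalk_0") for r in manip.look_for("top",n)[:1]],manip.current_time())
```

```text
[0.49452749 0.18999006 0.07799338] [ 0.6 -0.  -0. ]
press z 0.0314020924618639 [-1.6 -0.2  0.1]
lid 1047 [[0.433  0.1381 0.0211]
 [0.4736 0.2023 0.0572]
 [0.5002 0.242  0.1011]]
plane [ 0.50124162 -0.07712587 -0.1634889 ]
[{'at': [0.4696, 0.1849, 0.0531], 'confidence': 0.72}, {'at': [0.4594, 0.1669, 0.0236], 'confidence': 0.58}] [[0.4006, 0.1386, 0.0168], [0.4693, 0.1829, 0.0536]] 89.15
```

View pics/f1.png

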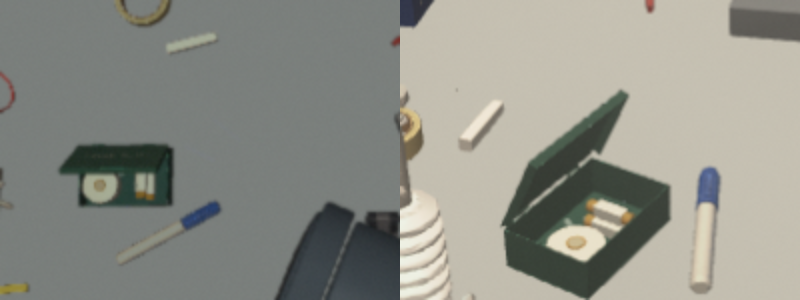

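The lid still stands open, near upright, in both views; the contents are in place. I'll measure its angle.

Run:
```python
from h import *
for k in range(2):
  q,dd=manip.grab_frame("top"); ct=manip.get_calibration("top")
  V,U=np.mgrid[225:305,170:250];U=U.ravel();V=V.ravel();W=world(ct,dd,U,V)
  m=(W[:,2]>.038)&(abs(W[:,1]-.19)<.06)&(abs(W[:,0]-.49)<.06)
  for lo in np.arange(.035,.115,.01):
    b=m&(abs(W[:,2]-lo-.005)<.005); print(round(lo+.005,3),b.sum(),W[b,0].mean().round(4) if b.any() else "",end=" | ")
  print(manip.current_time()); manip.dwell(1)
s,ds=manip.grab_frame("scene"); cs=manip.get_calibration("scene")
V,U=np.mgrid[250:400,180:300];U=U.ravel();V=V.ravel();W=world(cs,ds,U,V)
m=(ds[V,U]>0)&(W[:,2]>.038)&(abs(W[:,1]-.19)<.06)&(abs(W[:,0]-.49)<.06)
print(np.percentile(W[m],[2,50,98],axis=0).round(3),np.polyfit(W[m,2],W[m,0],1))
```

```text
0.04 55 0.4989 | 0.05 87 0.4947 | 0.06 79 0.49 | 0.07 84 0.4854 | 0.08 90 0.4807 | 0.09 96 0.4756 | 0.1 193 0.4693 | 0.11 0  | 89.2
0.04 50 0.4984 | 0.05 78 0.4948 | 0.06 78 0.4902 | 0.07 82 0.4856 | 0.08 95 0.481 | 0.09 90 0.4758 | 0.1 199 0.4694 | 0.11 0  | 90.25
[[0.467 0.135 0.039]
 [0.485 0.19  0.071]
 [0.501 0.243 0.1  ]] [-0.52276413  0.5213545 ]
```

The lid has stopped about 27° past upright, so my press passed in front of its edge. I'll follow it down from behind.

Run:
```python
from h import *
R=down(np.pi/2)
manip.move_ptp([.54,.19,.20],R); manip.move_l([.54,.19,.085]); f0=manip.current_force()
def go(x,z):
    manip.move_l([x,.19,z],max_speed=.04); f=manip.current_force()-f0; print((round(x,3),round(z,3)),f.round(1)); return abs(f).max()
ok=True
for x,z in [(.50,.085),(.485,.078),(.472,.066),(.465,.055),(.460,.046),(.456,.041),(.455,.038),(.455,.0365),(.455,.035),(.455,.0335),(.455,.032)]:
    if go(x,z)>12: break
manip.dwell(.3); manip.move_l([.455,.19,.2]); manip.move_ptp([.36,-.10,.30],down(0)); manip.dwell(.5)
q,dd=manip.grab_frame("top"); ct=manip.get_calibration("top")
V,U=np.mgrid[225:305,170:250];U=U.ravel();V=V.ravel();W=world(ct,dd,U,V)
m=(W[:,2]>.02)&(abs(W[:,1]-.19)<.05)&(abs(W[:,0]-.468)<.033);print(np.percentile(W[m],[2,50,98],axis=0).round(4))
A=np.c_[W[m][:,:2]-[.468,.19],np.ones(m.sum())];print("plane",np.linalg.lstsq(A,W[m][:,2],rcond=None)[0].round(4))
s,_=manip.grab_frame("scene")
o=np.hstack([cv2.resize(q[190:340,150:350],(400,300)),cv2.resize(s[240:390,150:350],(400,300))]); cv2.imwrite("pics/f2.png",o[:,:,::-1])
print(manip.current_time())
```

```text
(0.5, 0.085) [-1.4 -0.3 -0.8]
(0.485, 0.078) [-0.7 -0.3 -0.5]
(0.472, 0.066) [-0.8 -0.7 -1.9]
(0.465, 0.055) [-0.1 -0.1 -1.7]
(0.46, 0.046) [-0.8 -0.9 -1.3]
(0.456, 0.041) [-0.6 -1.  -1.9]
(0.455, 0.038) [-0.8  0.  -1.1]
(0.455, 0.036) [ 0.2  0.4 -1.9]
(0.455, 0.035) [-0.8 -0.2 -1.4]
(0.455, 0.034) [-2.5  0.2  7. ]
(0.455, 0.032) [-7.2 -2.1 26.1]
[[0.4368 0.1421 0.0305]
 [0.4678 0.1906 0.0341]
 [0.4999 0.2378 0.0381]]
plane [0.0006 0.0036 0.0341]
101.6833
```

View pics/f2.png

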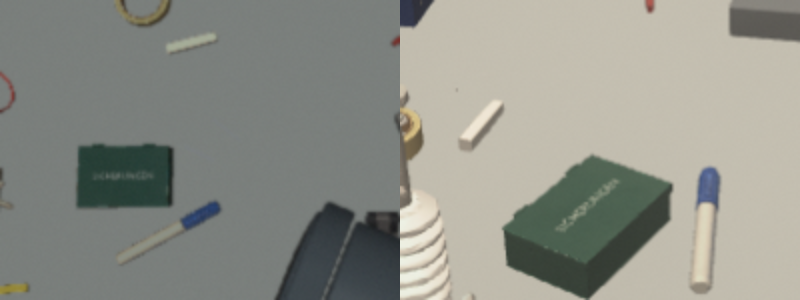

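The lid is flat and shut at z = 34 mm, shown at (125,176) and (588,225). The marker and chalk have not moved, and all three fuses are inside.

```bash
python3 -c "
from bench import manip
print(manip.sign_off())"
```

```text
the job is handed in; nothing more can be done
None
```

The job is done and handed in: the cap is unscrewed and standing flat in the tin, the three loose fuses lie beside it (one stacked on the other two), the lid is fully shut, and the marker and chalk were left where they lay.

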